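# Index the vial carousel to its empty seat

## Robot

A 6-joint arm with a two-finger parallel gripper is mounted at the origin on a cart in front of the work surface, level with it; the furniture and walls round the work are solid. World frame = base frame: x ahead of the robot, y to its left, z up, the work surface at z = 0. Lengths are in mm, angles in rad, forces in N, time in s.
With the tool pointing down it reaches from about 350 to 975 mm from the base axis. Payload 7.1 kg.
Tool frame: the origin (TCP) lies at the very end of the fingers, on their centre line; the grasp point (between the pads) lies 19 mm behind it (r.grip_point_offset is the distance from the TCP to the grasp point, in mm); z points along the fingers, y is the direction in which the jaws open and shut (so a half turn about z gives the same grasp; the last joint's range is limited). The gripper opens to 88 mm and grips with 3 to 60 N. Pads are 20 mm wide; open, the fingers measure 115 mm over their backs; the gripper's body (75 mm by 178 mm) begins 61 mm behind the grasp point.
Start: joints at [1.17, 0.423, 1.63, -0, 1.089, -0.019], TCP at [232.837, 579.993, 222.675] pointing down, gripper open.
Joint ranges: [-3, 3], [-0.9, 2.11], [0.09, 2.58], [-1.31, 4.45], [0.11, 2.69], [-2.54, 2.54]. Speed limits (rad/s): [2.39, 2.39, 3.01, 3.14, 3.14, 3.14].

## Interface

Orientations are given as a rotation vector (axis times angle).
In Python, from bench import r, eyes, job, finder gives the robot as it stands.
- The arm moves only by the tool play_rows, never from a script. Its arguments are lists of equal length, an entry for each row: "slide": the shift along the tool's x, y, z each as a share of 0.15 m, from -1 to 1, a list of three; "delta_rot": the turn, a rotation vector about the tool's x, y, z each as a share of 45 degrees, from -1 to 1, a list of three. A call has 1 to 20 rows; each row is the pose to reach, as a shift and turn from the pose commanded when the call began, along the tool's axes at that moment; what a row does not reach only later rows make up. A row lasts 1/12 s, in which the tool goes at most 41.7 mm and 7.16 degrees, less where a joint would pass 70% of its speed; a pose out of reach is approached as far as the arm can. A call with a number of a shift or a turn outside -1 to 1 is refused whole. A call with a gripper value outside its range is refused whole. "fingers" is the opening, from 0 (shut) to 1 (fully open), set as the call begins (left out, the last holds). The fingers move at their own pace and stop on an object; "newtons" is the grip in N (left out, the last holds). Time passes only in rows, so rows that repeat a pose let the fingers close. It gives the time, the measured TCP pose, the force and the opening at its end, in the units of the state.
- r.state(): the state, without advancing time (a new reading comes with each control period).
- eyes.get_image(name): name is "scene" or "top" or "wrist"; returns a dict with "img" (480x640x3 uint8, red, green, blue), "range_z" (480x640 float32, mm along the optical axis (not along the pixel's ray), 0 where there is no reading), "fx", "fy", "cx", "cy" (pixels), "position" and "attitude" of the camera in the world. Camera axes: x right, y up, looking along -z (the intrinsics and any distortion apply to the point x, -y, -z); pixel columns grow to the right and rows downward; lengths in mm; the calibration is good to about 2 mm. A picture is of the moment at which its call begins.
- job.close_job(): hands the job in, once; it reports no verdict.
Trained networks look in the newest picture that a camera, given by its name, has taken for a name from the list of things; names that differ only in an ending like _2 or _b are one class to them, and where a whole thing is asked for, a point or a joint stands for the part that bears it (a point fixed in the world has none). Each returns a list of dicts, best first, with "score" (0 to 1); they miss things now and then, are a little off and sometimes report something else, mostly with a low value. They report only what shows in the picture. A call takes as long as a camera call.
- finder.recognise(camera, thing): "point" ([x, y, z] in mm, in world coordinates, good to about 4 mm: the middle of the surface that is visible of it).
- finder.mark_of(camera, thing): "point" ([x, y, z] in mm, in world coordinates, good to about 4 mm: a listed point, or the origin of a listed thing).
The state is a dict: "clock": time; "q": joint angles; "qvel": joint speeds; "effort": joint torques, N m; "tool_pos": TCP position; "tcp_rot": TCP orientation; "force": force on the tool from outside, world axes, zero at the start; "moment": the same for the moment, N m; "width": finger opening in mm.
Only numpy, scipy, OpenCV 4.12 (cv2) and the standard library are available. Lean on these libraries where they do the work, as an engineer would, in place of code of your own. Each camera call takes 0.05 s, during which the arm holds its last target.

## Task

Turn the vial carousel by pushing on one of its bare spokes with a fingertip until its one empty cup faces the arrow on the foot, in line with it, ready for the next vial, and leave it standing there. Do not touch the vials in the other cups, which stay seated, and leave the next vial and the things round about where they are.

Things in the scene. Friction and masses are not known exactly. Their poses are not given: they have to be found in the camera images.
- station: Fixed foot: dark steel disc 136 mm across, 10 mm high, under the carousel, with a flat tongue (24 mm wide, 6 mm thick) running out along its +x to 175 mm from the axis. On the tongue lies a light metal arrow, top 12 mm above the worktop, pointing in at the carousel. Origin on the carousel's vertical axis at worktop height; +x from the axis toward the arrow, z up.
- carousel: Turning part: grey disc 146 mm across, 12 to 24 mm above the worktop, with 4 white cups (30 mm wide, rims 44 mm up) centred 52 mm from the axis, 90 degrees apart, and 4 spokes midway between them. Origin on the vertical axis at worktop height; +x runs through the empty cup, z up. Turns about z either way without stops, light friction (under 1 N at a spoke's end), stays where left.
- spoke (a point): Point on the middle line of one of the 4 bare steel spokes, 100 mm from the axis, 24 mm above the worktop. The spokes stand at 45, 135, 225 and 315 degrees from the carousel's +x (this one at 45), level and round, 12 mm thick (18 to 30 mm up), reaching from the disc to 127 mm from the axis, each with a black ball 18 mm across on its end.
- empty_seat (a point): The floor centre of the one cup that holds no vial, on the carousel's +x, 52 mm from the axis and 24 mm above the worktop.
- arrow_tip (a point): The point of the loading arrow, 132 mm from the axis on the station's +x, 12 mm above the worktop.
- vial_a: A small capped glass vial, 21 mm across and 51 mm tall, weighing little, standing loose in the carousel's cup on the carousel's +y; its top is 75 mm above the worktop. Origin at the centre of its underside, z up.
- vial_b: A small capped glass vial, 21 mm across and 51 mm tall, weighing little, standing loose in the carousel's cup on the carousel's -x; its top is 75 mm above the worktop. Origin at the centre of its underside, z up.
- vial_c: A small capped glass vial, 21 mm across and 51 mm tall, weighing little, standing loose in the carousel's cup on the carousel's -y; its top is 75 mm above the worktop. Origin at the centre of its underside, z up.
- vial_next: The next vial, 21 mm across and 51 mm tall, standing on the worktop beside the arrow, about 200 mm from the carousel's axis. Origin at the centre of its underside. Leave alone.
- beaker_small: Small empty beaker, 52 mm across, 46 mm high, origin at the centre of its underside, front left. Leave alone.
- pipette_bulb: Rubber pipette bulb lying on its side, 41x72x41 mm, origin at the centre of its underside, front right corner. Leave alone.

How it is judged:
By the outcome, as a careful person would: the job done as asked, in the order asked, and still so for the second after the job is handed in, with the robot touching nothing.
It also fails if it takes over 45 s, if anything falls off the work surface, if the arm or the gripper's body presses on something with over 40 N, if the wrist force passes 120 N, or if a joint passes its speed limit or range.

## Working session

There is one attempt and no reset: what is moved stays moved. The work goes in short steps, Python scripts to look and compute and a tool call to move; the robot and the scene stay as the last step left them, time stands still between calls to the robot, and variables do not carry over. Pictures are saved under pics/ and viewed, and the job is handed in when it is done.

Besides the shell and the picture viewer there is one more tool, called after "Request:" as name(argument=value, ...), one argument or row to a line, values as JSON. play_rows: Moves the arm, as the interface text tells. Its arguments: {"type":"object","properties":{"slide":{"type":"array"},"delta_rot":{"type":"array"},"fingers":{"type":"number"},"newtons":{"type":"number"}},"required":["slide","delta_rot"]}

```bash
ls; mkdir -p pics; python3 - <<'E'
from bench import r, eyes, job, finder
import cv2
s=r.state();print(s['clock'],s['tool_pos'],s['tcp_rot'],s['width'])
for c in ['scene','top']:
    d=eyes.get_image(c);cv2.imwrite(f'pics/{c}0.png',d['img'][:,:,::-1]);print(c,d['position'],d['attitude'],d['fx'],d['cx'],d['cy'])
    for t in ['station','carousel','spoke','empty_seat','arrow_tip','vial_a','vial_next','beaker_small','pipette_bulb']:
        print(t,[(round(x['score'],2),[round(float(v)) for v in x['point']]) for x in finder.mark_of(c,t)][:5])
E
```

```text
pics
0.0 [232.62323156 579.51468508 221.93614789] [-5.95997603e-01 -3.08422880e+00  2.32602331e-03] 87.85292469283122
scene [ -58.05096926 -815.35609287  513.50869592] [ 1.07942082 -0.37800107 -0.5918986 ] 453.50060277733724 319.483086367565 233.70070574790452
station [(0.54, [581, -115, 0])]
carousel [(0.93, [573, -116, 1]), (0.6, [398, -379, 3])]
spoke [(0.98, [611, -21, 21])]
empty_seat [(0.78, [626, -95, 21])]
arrow_tip [(0.65, [620, 7, 12]), (0.64, [439, 282, 0]), (0.21, [581, -117, 1])]
vial_a [(0.58, [536, -141, 26]), (0.55, [555, -72, 22]), (0.53, [601, -162, 22])]
vial_next [(0.43, [690, 53, 4])]
beaker_small [(0.65, [438, 287, 3])]
pipette_bulb [(0.73, [394, -377, 3])]
top [ 425.70488638  -20.00636545 1322.11528897] [ 0.07905092 -0.0830814  -1.56332796] 567.6728809240021 324.98021302754137 238.23795044651575
station []
carousel [(0.57, [583, -112, 2]), (0.54, [438, 288, 1])]
spoke [(0.76, [606, -20, 25])]
empty_seat [(0.62, [627, -92, 27])]
arrow_tip [(0.72, [622, 13, 12]), (0.28, [532, -139, 22])]
vial_a [(0.66, [603, -161, 25]), (0.59, [553, -66, 26]), (0.53, [532, -139, 21])]
vial_next [(0.46, [691, 54, -3])]
beaker_small [(0.62, [439, 288, 2]), (0.61, [629, -95, 27])]
pipette_bulb [(0.72, [395, -380, -1])]
```

View pics/scene0.png

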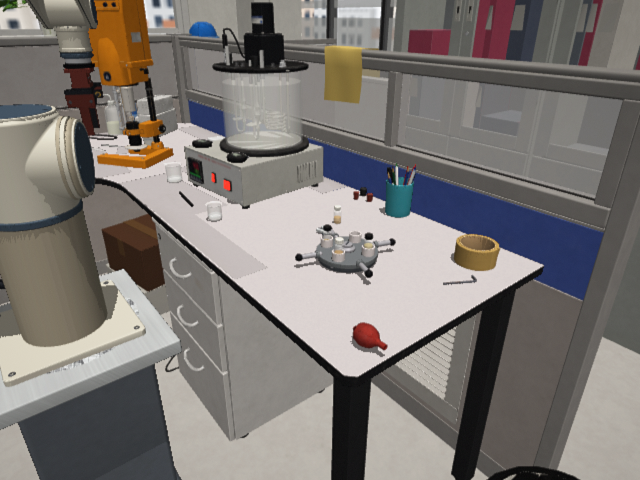

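View pics/top0.png

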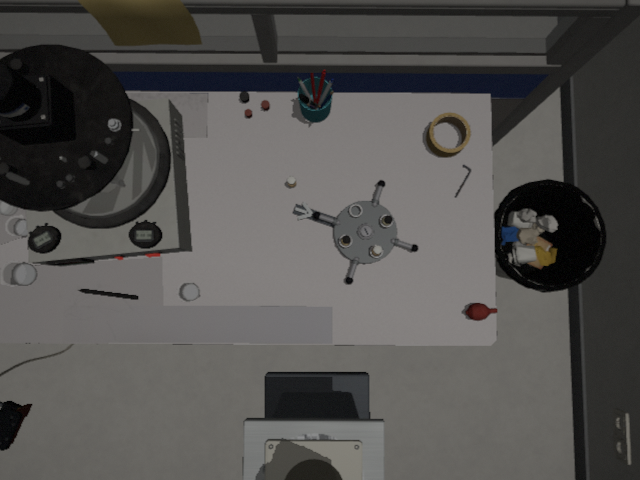

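```bash
cat > h.py <<'E'
import numpy as np,cv2
from scipy.spatial.transform import Rotation as R
def cam(d):
    return R.from_rotvec(d['attitude']).as_matrix(),np.array(d['position'])
def proj(d,P):
    M,p=cam(d);q=(np.atleast_2d(P)-p)@M
    z=-q[:,2];return np.c_[d['cx']+d['fx']*q[:,0]/z,d['cy']-d['fy']*q[:,1]/z]
def ortho(d,cx,cy,z,half=200,s=0.5*1.0):
    # image: right = -y, up = +x
    n=int(2*half/s);u,v=np.meshgrid(np.arange(n),np.arange(n))
    P=np.stack([cx+half-v*s,cy+half-u*s,np.full(u.shape,z)],-1).reshape(-1,3)
    m=proj(d,P).reshape(n,n,2).astype(np.float32)
    return cv2.remap(d['img'],m[...,0],m[...,1],cv2.INTER_CUBIC)
E
python3 - <<'E'
from bench import r,eyes
from h import *
for c in ['top','scene']:
    d=eyes.get_image(c)
    print(c,[k for k in d])
    for z in (24,12):
        o=ortho(d,580,-115,z,half=180,s=0.6);cv2.imwrite(f'pics/o_{c}{z}.png',o[:,:,::-1])
E
```

```text
top ['img', 'range_z', 'fx', 'fy', 'cx', 'cy', 'position', 'attitude']
scene ['img', 'range_z', 'fx', 'fy', 'cx', 'cy', 'position', 'attitude']
```

View pics/o_top24.png

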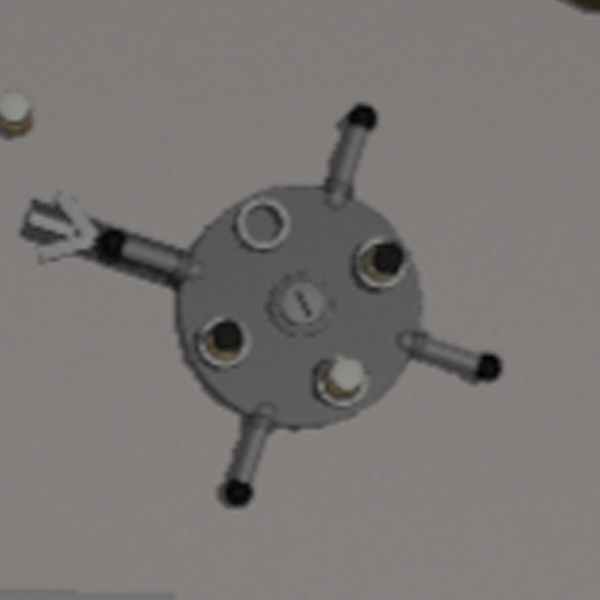

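View pics/o_scene24.png

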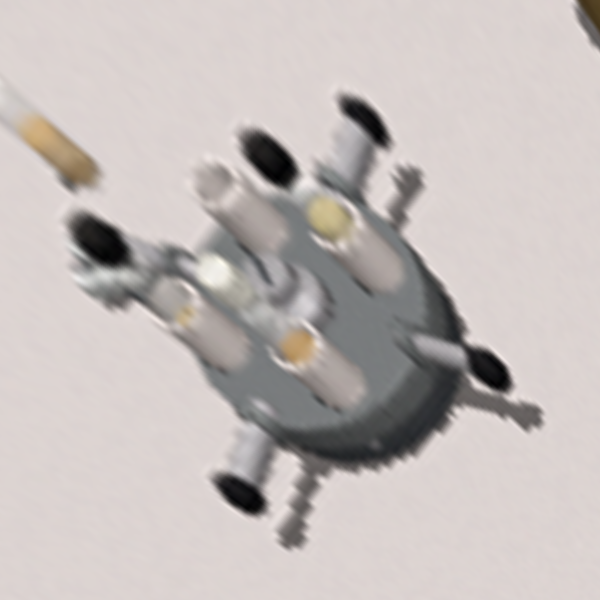

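```bash
python3 - <<'E'
from bench import r,eyes
from h import *
d=eyes.get_image('top')
o=ortho(d,620,25,12,half=60,s=0.2);cv2.imwrite('pics/arrow.png',o[:,:,::-1])
s=r.state();M=R.from_rotvec(s['tcp_rot']).as_matrix();print(M.round(3),s['clock'])
# arrow/tongue depth, and ball centroid fit
for (x,y) in [(464.6,-76.6),(539.2,-227.8),(689.8,-152.2),(614.8,-1)]:
    u=proj(d,[x,y,24])[0];print(u)
E
```

```text
[[-0.928  0.373 -0.   ]
 [ 0.373  0.928  0.   ]
 [ 0.     0.    -1.   ]] 1.15
[348.24756329 280.09650094]
[414.14560035 247.92023217]
[380.94021593 183.12783498]
[315.60963533 214.70138545]
```

View pics/arrow.png

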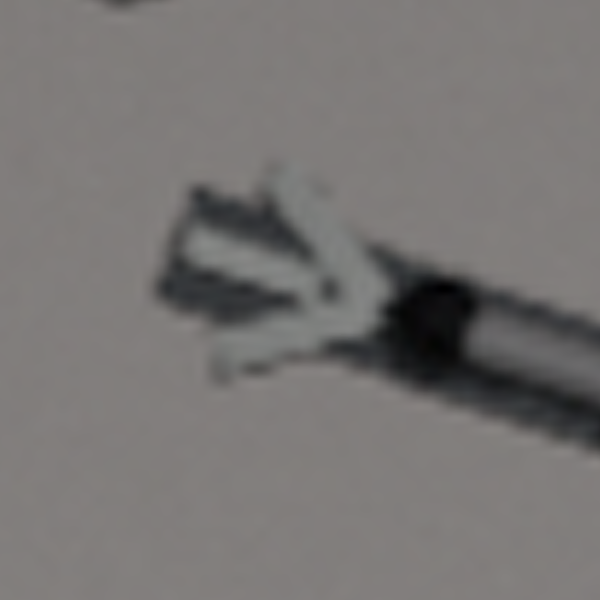

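Request:
play_rows(
  slide=[
    [-0.1,-0.1,0],
    [-0.28,-0.3,0],
    [-0.46,-0.5,0],
    [-0.64,-0.7,0],
    [-0.82,-0.9,0],
    [-0.92,-1,0],
    [-0.92,-1,0],
  ],
  delta_rot=[
    [0,0,0],
    [0,0,0],
    [0,0,0],
    [0,0,0],
    [0,0,0],
    [0,0,0],
    [0,0,0],
  ],
  fingers=0,
)

```text
clock: 1.73
tool_pos: [305.7, 385.8, 222.7]
tcp_rot: [0.601, 3.084, -0.002]
force: [-0.6, 0.8, -0.7]
width: 44.5
```

Request:
play_rows(
  slide=[
    [-0.1,-0.1,0],
    [-0.28,-0.3,0],
    [-0.46,-0.5,0],
    [-0.64,-0.7,0],
    [-0.82,-0.9,0],
    [-0.92,-1,0],
    [-0.92,-1,0],
  ],
  delta_rot=[
    [0,0,0],
    [0,0,0],
    [0,0,0],
    [0,0,0],
    [0,0,0],
    [0,0,0],
    [0,0,0],
  ],
)

```text
clock: 2.32
tool_pos: [378.5, 196.7, 223.0]
tcp_rot: [0.601, 3.083, 0.0]
force: [0.1, 0.4, 0.2]
width: 0.8
```

Request:
play_rows(
  slide=[
    [-0.1,-0.1,0],
    [-0.28,-0.3,0],
    [-0.46,-0.5,0],
    [-0.64,-0.7,0],
    [-0.82,-0.9,0],
    [-0.92,-1,0],
    [-0.92,-1,0],
  ],
  delta_rot=[
    [0,0,0],
    [0,0,0],
    [0,0,0],
    [0,0,0],
    [0,0,0],
    [0,0,0],
    [0,0,0],
  ],
)

```text
clock: 2.9
tool_pos: [451.8, 6.3, 223.0]
tcp_rot: [0.601, 3.082, 0.0]
force: [-0.0, 1.0, -0.4]
width: 0.4
```

Request:
play_rows(
  slide=[
    [-0.1,-0.12,0],
    [-0.25,-0.3,0],
    [-0.4,-0.5,0],
    [-0.55,-0.7,0],
    [-0.7,-0.9,0],
    [-0.8,-1,0],
    [-0.8,-1,0],
    [-0.8,-1,0],
  ],
  delta_rot=[
    [0,0,0.1],
    [0,0,0.25],
    [0,0,0.4],
    [0,0,0.54],
    [0,0,0.68],
    [0,0,0.76],
    [0,0,0.76],
    [0,0,0.76],
  ],
)

```text
clock: 3.57
tool_pos: [505.5, -174.8, 222.3]
tcp_rot: [-1.476, -2.773, -0.001]
force: [-1.0, 0.1, -0.4]
width: 0.7
```

Request:
play_rows(
  slide=[
    [0,0,0],
    [0,0,0],
    [0,0,0],
    [0,0,0],
    [0,0,0],
    [0,0,0],
    [0,0,0],
    [0,0,0],
  ],
  delta_rot=[
    [0,0,0.1],
    [0,0,0.25],
    [0,0,0.4],
    [0,0,0.54],
    [0,0,0.68],
    [0,0,0.76],
    [0,0,0.76],
    [0,0,0.76],
  ],
)

```text
clock: 4.23
tool_pos: [504.7, -173.7, 222.7]
tcp_rot: [-2.221, -2.221, -0.0]
force: [-0.7, 0.5, 0.1]
width: 0.2
```

```bash
python3 - <<'E'
from bench import r,eyes
from h import *
s=r.state();M=R.from_rotvec(s['tcp_rot']).as_matrix();print(s['clock'],s['tool_pos'].round(1),M.round(3),s['width'])
t=np.array([498,-208,60]);print((M.T@(t-s['tool_pos'])/150).round(3))
d=eyes.get_image('wrist');cv2.imwrite('pics/w1.png',d['img'][:,:,::-1])
E
```

```text
4.2333 [ 504.7 -173.7  222.7] [[-0.  1. -0.]
 [ 1.  0.  0.]
 [ 0. -0. -1.]] 0.21167804235829907
[-0.229 -0.044  1.084]
```

View pics/w1.png

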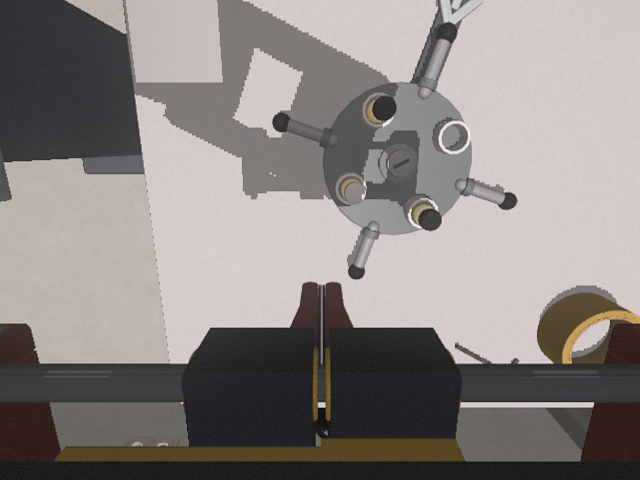

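Request:
play_rows(
  slide=[
    [-0.1,-0.01,0.1],
    [-0.23,-0.03,0.3],
    [-0.23,-0.03,0.5],
    [-0.23,-0.03,0.7],
    [-0.23,-0.03,0.9],
    [-0.23,-0.03,1.0],
    [-0.23,-0.03,1.0],
  ],
  delta_rot=[
    [0,0,0],
    [0,0,0],
    [0,0,0],
    [0,0,0],
    [0,0,0],
    [0,0,0],
    [0,0,0],
  ],
)

```text
clock: 4.87
tool_pos: [497.8, -208.6, 69.4]
tcp_rot: [-2.22, -2.214, 0.004]
force: [-0.1, 0.7, 0.7]
width: 0.3
```

Request:
play_rows(
  slide=[
    [0,0,0.06],
    [0,0,0.16],
    [0,0,0.26],
    [0,0,0.34],
    [0,0,0.37],
    [0,0,0.37],
  ],
  delta_rot=[
    [0,0,0],
    [0,0,0],
    [0,0,0],
    [0,0,0],
    [0,0,0],
    [0,0,0],
  ],
)

```text
clock: 5.37
tool_pos: [500.0, -210.0, 16.8]
tcp_rot: [-2.226, -2.216, 0.0]
force: [-0.5, 0.1, 0.5]
width: 0.3
```

```bash
python3 - <<'E'
from bench import r,eyes
from h import *
s=r.state();print(s['clock'],s['tool_pos'].round(1),s['force'].round(1))
d=eyes.get_image('wrist');cv2.imwrite('pics/w2.png',d['img'][:,:,::-1])
d=eyes.get_image('top');o=ortho(d,580,-115,24,half=180,s=0.6);cv2.imwrite('pics/t2.png',o[:,:,::-1])
E
```

```text
5.3667 [ 500.  -210.    16.8] [-0.5  0.1  0.5]
```

View pics/w2.png

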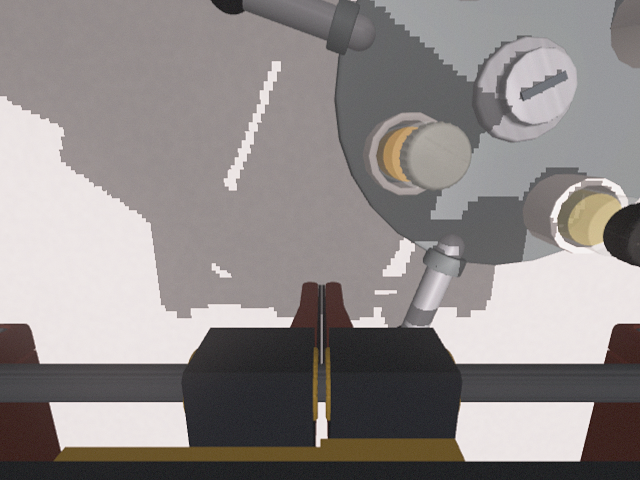

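View pics/t2.png

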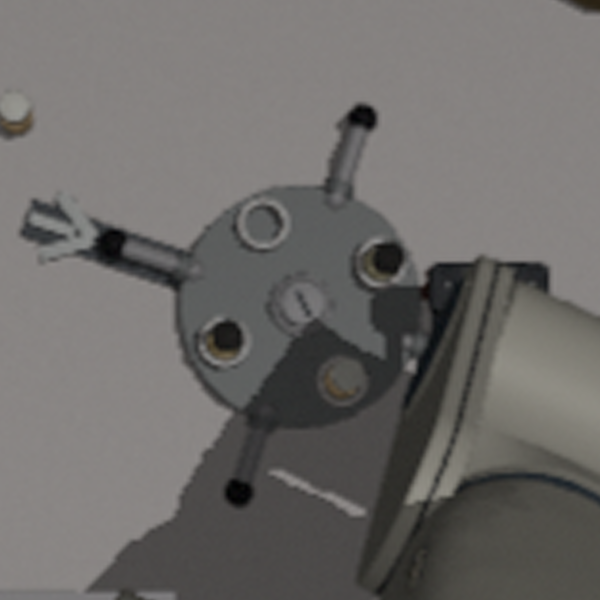

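Request:
play_rows(
  slide=[
    [0,0.02,0],
    [0,0.05,0],
    [0,0.08,0],
    [0,0.11,0],
    [0,0.14,0],
    [0,0.17,0],
    [0,0.2,0],
    [0,0.23,0],
    [0,0.26,0],
    [0,0.29,0],
    [0,0.32,0],
    [0,0.35,0],
    [0,0.38,0],
    [0,0.41,0],
    [0,0.43,0],
    [0,0.45,0],
    [0,0.46,0],
    [0,0.47,0],
    [0,0.475,0],
    [0,0.475,0],
  ],
  delta_rot=[
    [0,0,0],
    [0,0,0],
    [0,0,0],
    [0,0,0],
    [0,0,0],
    [0,0,0],
    [0,0,0],
    [0,0,0],
    [0,0,0],
    [0,0,0],
    [0,0,0],
    [0,0,0],
    [0,0,0],
    [0,0,0],
    [0,0,0],
    [0,0,0],
    [0,0,0],
    [0,0,0],
    [0,0,0],
    [0,0,0],
  ],
)

```text
clock: 7.13
tool_pos: [571.5, -210.6, 17.2]
tcp_rot: [2.227, 2.216, 0.0]
force: [-0.6, 0.1, -0.3]
width: 0.6
```

```bash
python3 - <<'E'
from bench import r,eyes
from h import *
s=r.state();print(s['clock'],s['tool_pos'].round(1),s['force'].round(1))
d=eyes.get_image('wrist');print(d['position']);cv2.imwrite('pics/w3.png',d['img'][:,:,::-1])
d=eyes.get_image('top');o=ortho(d,580,-115,24,half=180,s=0.6);cv2.imwrite('pics/t3.png',o[:,:,::-1])
E
```

```text
7.1333 [ 571.5 -210.6   17.2] [-0.6  0.1 -0.3]
[ 571.97736671 -134.92415603  179.52152861]
```

View pics/w3.png

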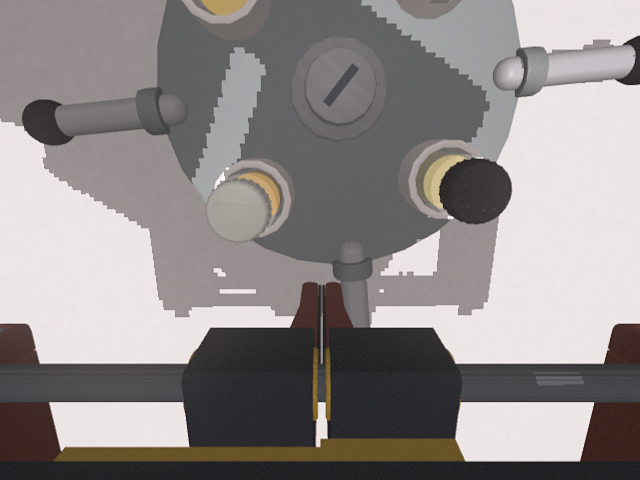

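View pics/t3.png

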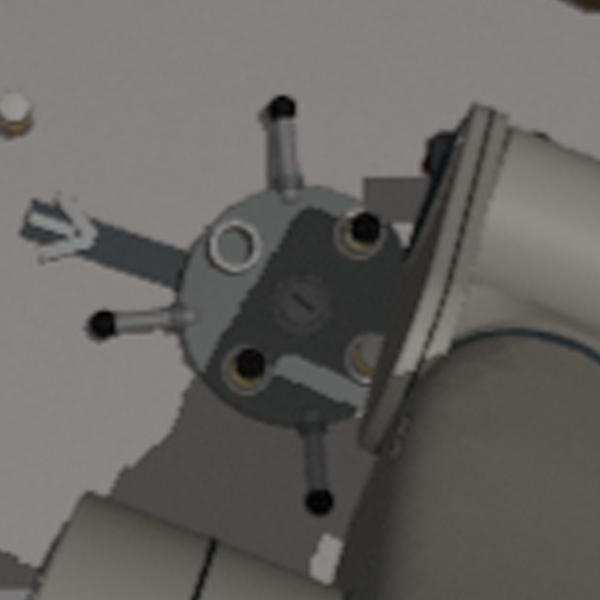

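Request:
play_rows(
  slide=[
    [0,0.02,0],
    [0,0.04,0],
    [0,0.06,0],
    [0,0.08,0],
    [0,0.1,0],
    [0,0.12,0],
    [0,0.14,0],
    [0,0.155,0],
    [0,0.17,0],
    [0,0.18,0],
    [0,0.185,0],
    [0,0.19,0],
    [0,0.193,0],
    [0,0.196,0],
    [0,0.196,0],
  ],
  delta_rot=[
    [0,0,0],
    [0,0,0],
    [0,0,0],
    [0,0,0],
    [0,0,0],
    [0,0,0],
    [0,0,0],
    [0,0,0],
    [0,0,0],
    [0,0,0],
    [0,0,0],
    [0,0,0],
    [0,0,0],
    [0,0,0],
    [0,0,0],
  ],
)

```text
clock: 8.48
tool_pos: [600.8, -210.8, 17.2]
tcp_rot: [2.227, 2.216, 0.0]
force: [-1.3, 0.1, -0.9]
width: 0.3
```

```bash
python3 - <<'E'
from bench import r,eyes
from h import *
s=r.state();print(s['clock'],s['tool_pos'].round(1),s['force'].round(1))
d=eyes.get_image('top')
np.save('pics/top4.npy',d['img'])
o=ortho(d,580,-115,24,half=180,s=0.6);cv2.imwrite('pics/t4.png',o[:,:,::-1])
o=ortho(d,620,10,12,half=75,s=0.25);cv2.imwrite('pics/a4.png',o[:,:,::-1])
E
```

```text
8.4833 [ 600.8 -210.8   17.2] [-1.3  0.1 -0.9]
```

View pics/t4.png

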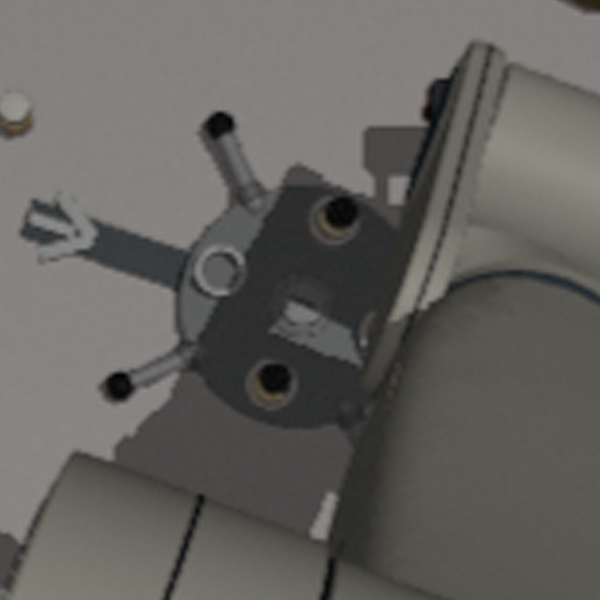

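View pics/a4.png

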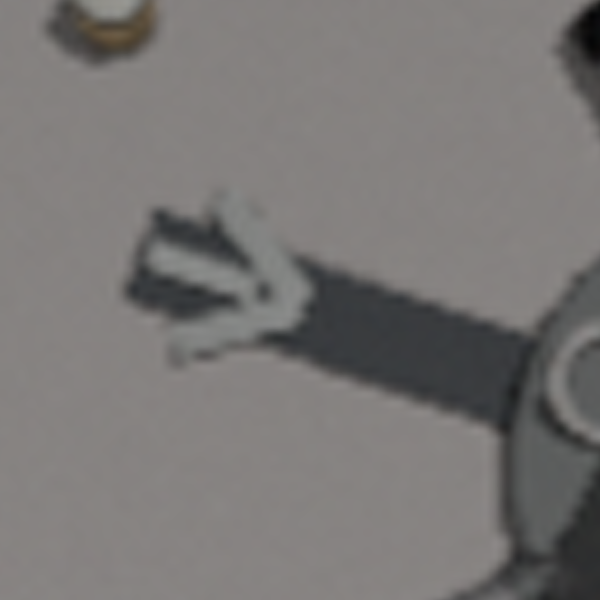

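```bash
cat > meas.py <<'E'
from bench import r,eyes
from h import *
def ang(v): return np.degrees(np.arctan2(v[1],v[0]))
def balls(d,guess,z=24,rad=18):
    out=[]
    for g in guess:
        o=ortho(d,g[0],g[1],z,half=rad,s=0.25).astype(float).mean(2)
        bg=np.percentile(o,70);lo=o.min();n=o.shape[0]
        w=np.clip((0.45*(bg-lo)+lo-o),0,None)
        m=(w>0).astype(np.uint8)
        k,l,st,ce=cv2.connectedComponentsWithStats(m)
        i=1+np.argmin([np.hypot(*(ce[j]-n/2))-0.02*st[j,4]**.5 for j in range(1,k)])
        cu,cv_=ce[i];out.append((g[0]+rad-cv_*.25,g[1]+rad-cu*.25,st[i,4]*.0625))
    return np.array(out)
def tongue(d,c,th0=71.6):
    # sample perpendicular profiles across the tongue at z=6, r 82..115
    a=np.radians(th0);e=np.array([np.cos(a),np.sin(a)]);n=np.array([-e[1],e[0]])
    pts=[]
    for rr in np.arange(86,116,1.):
        t=np.arange(-24,24.01,.25)
        P=np.c_[c+rr*e+t[:,None]*n,np.full(len(t),6.)]
        m=proj(d,P).astype(np.float32)
        g=cv2.remap(d['img'],m[:,0].reshape(1,-1),m[:,1].reshape(1,-1),cv2.INTER_LINEAR)[0].astype(float).mean(1)
        lo=g[np.abs(t)<6].mean();hi=np.median(np.r_[g[:16],g[-16:]]);th=(lo+hi)/2
        k=np.where(g<th)[0];pts.append((rr,t[k[0]],t[k[-1]]))
    return np.array(pts)
E
python3 - <<'E'
from meas import *
d=eyes.get_image('top');s=r.state()
c=np.array([577.15,-114.4])
p=tongue(d,c)
for j in (1,2):
    f=np.polyfit(p[:,0],p[:,j],1);print('edge',f[0]*57.3,np.polyval(f,100))
mid=(p[:,1]+p[:,2])/2;f=np.polyfit(p[:,0],mid,1);print('mid slope',71.6+np.degrees(f[0]),'at100',np.polyval(f,100),'width',(p[:,2]-p[:,1]).mean())
b=balls(d,[(760-.6*124,65-.6*218),(760-.6*386,65-.6*118)]);print(b)
print([ang(x[:2]-c) for x in b])
E
```

```text
edge -0.06692436040044553 -11.97441601779755
edge -0.22945494994438378 12.385335558027435
mid slope 71.45182125987995 at100 0.20545977011494254 width 24.358333333333334
[[684.694341   -65.95704102 214.8125    ]
 [528.23805286  -6.10676915 231.75      ]]
[np.float64(24.249010478993085), np.float64(114.3068900760072)]
```

Request:
play_rows(
  slide=[
    [0,0.006,0],
    [0,0.012,0],
    [0,0.018,0],
    [0,0.023,0],
    [0,0.026,0],
    [0,0.028,0],
    [0,0.028,0],
    [0,0.028,0],
  ],
  delta_rot=[
    [0,0,0],
    [0,0,0],
    [0,0,0],
    [0,0,0],
    [0,0,0],
    [0,0,0],
    [0,0,0],
    [0,0,0],
  ],
)

```text
clock: 9.25
tool_pos: [605.1, -210.8, 17.2]
tcp_rot: [2.227, 2.216, 0.0]
force: [-1.1, -0.4, -0.4]
width: 0.2
```

```bash
python3 - <<'E'
from meas import *
d=eyes.get_image('top');s=r.state();print(s['clock'],s['tool_pos'].round(1),s['force'].round(1))
c=np.array([577.15,-114.4])
p=tongue(d,c)
mid=(p[:,1]+p[:,2])/2;f=np.polyfit(p[:,0],mid,1);print('mid slope',71.6+np.degrees(f[0]),'at100',np.polyval(f,100),'width',(p[:,2]-p[:,1]).mean())
g=[c+119*np.array([np.cos(np.radians(a)),np.sin(np.radians(a))]) for a in (26.5,116.5)]
b=balls(d,g);print(b)
print([ang(x[:2]-c) for x in b],ang(b[1,:2]-b[0,:2])-135)
E
```

```text
9.3 [ 605.1 -210.8   17.2] [0.  0.7 0.3]
mid slope 71.34825547377454 at100 0.210530218761587 width 24.366666666666667
[[682.39912147 -61.36952294 218.3125    ]
 [523.7988548   -8.40485179 229.6875    ]]
[np.float64(26.7415573200118), np.float64(116.7177456331097)] 26.533221471553276
```

Request:
play_rows(
  slide=[
    [0,-0.01,0],
    [0,-0.03,0],
    [0,-0.07,0],
    [-0.03,-0.12,0],
    [-0.06,-0.15,-0.05],
    [-0.06,-0.15,-0.15],
    [-0.06,-0.15,-0.3],
    [-0.06,-0.15,-0.5],
    [-0.06,-0.15,-0.7],
    [-0.06,-0.15,-0.9],
    [-0.06,-0.15,-1],
    [-0.06,-0.15,-1],
  ],
  delta_rot=[
    [0,0,0],
    [0,0,0],
    [0,0,0],
    [0,0,0],
    [0,0,0],
    [0,0,0],
    [0,0,0],
    [0,0,0],
    [0,0,0],
    [0,0,0],
    [0,0,0],
    [0,0,0],
  ],
)

```text
clock: 10.3
tool_pos: [584.3, -221.1, 172.0]
tcp_rot: [2.222, 2.211, 0.005]
force: [1.0, 0.4, -0.3]
width: 0.4
```

Request:
play_rows(
  slide=[
    [-0.1,-0.1,-0.05],
    [-0.3,-0.3,-0.1],
    [-0.5,-0.5,-0.2],
    [-0.7,-0.7,-0.3],
    [-0.9,-0.9,-0.4],
    [-1,-1,-0.5],
    [-1,-1,-0.5],
    [-1,-1,-0.5],
  ],
  delta_rot=[
    [0,0,0],
    [0,0,0],
    [0,0,0],
    [0,0,0],
    [0,0,0],
    [0,0,0],
    [0,0,0],
    [0,0,0],
  ],
)

```text
clock: 10.97
tool_pos: [430.3, -370.3, 242.4]
tcp_rot: [2.23, 2.211, 0.0]
force: [0.5, 0.9, -0.7]
width: 0.8
```

```bash
python3 - <<'E'
from meas import *
from bench import finder
d=eyes.get_image('top');s=r.state();print(s['clock'],s['tool_pos'].round(1),s['force'].round(1))
c=np.array([577.15,-114.4])
th=[26.6,116.6,206.6,296.6]
g=[c+119*np.array([np.cos(np.radians(a)),np.sin(np.radians(a))]) for a in th]
b=balls(d,g);print(b.round(1));c=b[:,:2].mean(0);print('c',c)
print([round(float(ang(x[:2]-c)),2) for x in b],ang(b[0,:2]-b[2,:2]),ang(b[1,:2]-b[3,:2])-90)
p=tongue(d,c)
mid=(p[:,1]+p[:,2])/2;f=np.polyfit(p[:,0],mid,1);print('mid slope',71.6+np.degrees(f[0]),'radial',71.6+np.degrees(np.polyval(f,100)/100))
cv2.imwrite('pics/t6.png',ortho(d,580,-115,24,half=180,s=0.6)[:,:,::-1])
for t in ['empty_seat','arrow_tip','vial_a','vial_next','beaker_small','pipette_bulb']:
    print(t,[(round(x['score'],2),[round(float(v)) for v in x['point']]) for x in finder.mark_of('top',t)][:4])
d=eyes.get_image('scene');cv2.imwrite('pics/s6.png',cv2.resize(d['img'][180:320,260:460],None,fx=4,fy=4)[:,:,::-1])
E
```

```text
11.0167 [ 430.8 -369.1  241.6] [-0.6  0.7 -1. ]
[[ 682.4  -61.4  217.8]
 [ 523.8   -8.4  228.9]
 [ 470.8 -167.   218.4]
 [ 630.2 -221.4  184.4]]
c [ 576.80216274 -114.55344333]
[26.73, 116.54, -153.65, -63.46] 26.537342804631567 26.536985304717632
mid slope 71.45182125987995 radial 71.55538173491941
empty_seat [(0.65, [596, -67, 26])]
arrow_tip [(0.86, [621, 13, 12])]
vial_a [(0.6, [561, -167, 23]), (0.49, [528, -100, 24]), (0.44, [628, -134, 22])]
vial_next [(0.46, [693, 53, 0])]
beaker_small [(0.71, [439, 287, 2]), (0.45, [560, -164, 18])]
pipette_bulb [(0.92, [396, -376, 0])]
```

View pics/t6.png

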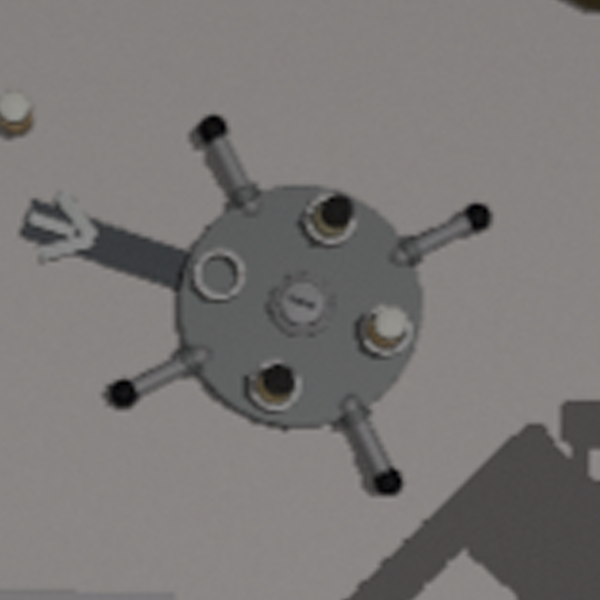

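View pics/s6.png

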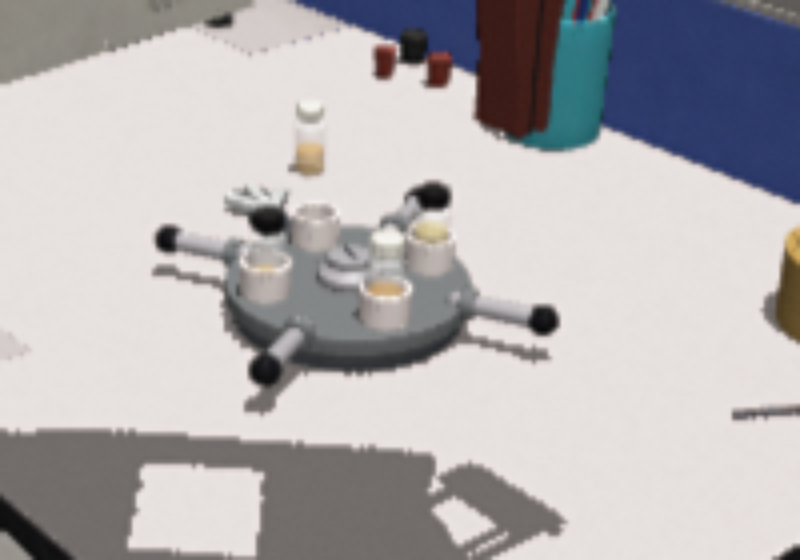

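The ortho view (300,304 = axis) shows the empty cup at (219,273) on the line to the arrow at (90,236). All three vials are seated, and the next vial at (15,110) has not moved. The carousel is at 71.54° and the arrow at 71.5°, so I'm handing in.

```bash
python3 -c "
from bench import job
print(job.close_job())"
```

```text
the job is handed in; nothing more can be done
None
```

The carousel's empty cup now faces the arrow, and I handed the job in at about 11 s of the 45 s allowed. I pushed one bare spoke about 45° round with the closed fingertips, then backed off and lifted clear.

- **Alignment:** with the arm out of the way, opposite pairs of spoke balls put the carousel at 71.54°. The tongue under the arrow measured 71.45° by its slope and 71.56° by its direction from the axis. That is agreement within about 0.1°. One check was looser: the spoke balls taken singly from the fitted axis differed by about ±0.2°.
- **Surroundings:** the three vials are still upright in their cups. The next vial, beaker and bulb read within 4 mm of where they started, which is the finder's own accuracy.
- **Forces:** no reading during the push was above about 1.3 N.

No check failed. The hand-in itself reports no verdict.

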